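Hang a second board carrier on the inspection hook

ROBOT

A 7-joint arm with a two-finger parallel gripper is mounted at the origin on the work surface. World frame = base frame: x ahead of the robot, y to its left, z up, the work surface at z = 0. Lengths are in m, angles in degrees, forces in N, time in s.
With the tool pointing down it reaches from about 0.425 to 0.875 m from the base axis. Payload 4.7 kg.
Tool frame: the origin (TCP) lies between the finger pads; the fingertips stand 11 mm ahead of it and the grasp point (between the pads) lies 8 mm behind it (manip.finger_overhang is the distance from the TCP to the fingertips, in m); z points along the fingers, y is the line along which they close (so a half turn about z gives the same grasp; the last joint's range is limited). The gripper opens to 87 mm and grips with 3 to 60 N. Pads are 19 mm wide; open, the fingers measure 117 mm over their backs; the gripper's body (75 mm by 190 mm) begins 51 mm behind the grasp point.
Start: joints at [72.37, 18.392, -4.016, 83.108, 1.295, 78.541, -3.26], TCP at [0.206, -0.617, 0.234] pointing down, gripper open.
Joint ranges: [-163.93, 163.93], [-17.29, 119.83], [-79.2, 71.16], [3.27, 140.29], [-89.18, 269.18], [5.43, 117.66], [-154.24, 154.24]. Speed limits (degrees/s): [147.25, 147.25, 180, 180, 180, 180, 180].

INTERFACE

Orientations are given as a 3x3 rotation matrix whose columns are the frame's x, y, z axes.
In Python, from rig import monitor, capture, manip gives the robot as it stands.
- The arm moves only by the shell command python3 -m jog 'ROWS' [FORCE]. ROWS is JSON, a list of rows, each a list of 3 entries, a list of its own where there are three numbers: the turn, a rotation vector about the tool's x, y, z scaled (see below), then the shift along the tool's x, y, z scaled (see below), then the closure, from 0 (fully open) to 1 (shut). A call has 1 to 12 rows; each row is the pose to reach, as a shift and turn from the pose commanded when the call began, along the tool's axes at that moment; what a row does not reach only later rows make up. The controller multiplies each number of a shift by 100 mm and each number of a turn by 90 degrees. A row lasts 1/8 s, in which the tool goes at most 62.5 mm and 10.7 degrees, less where a joint would pass 70% of its speed; a pose out of reach is approached as far as the arm can. A call with a number of a shift or a turn outside -1 to 1 is refused whole. A call with a gripper value outside its range is refused whole. The fingers move at their own pace and stop on an object; FORCE is the grip in N (left out, the last holds). Time passes only in rows, so rows that repeat a pose let the fingers close. It gives the time, the measured TCP pose, the force, the opening and the grip force at its end, in the units of the state.
- monitor.state(): the state, without advancing time (a new reading comes with each control period).
- capture(name): name is "side" or "top" or "wrist"; returns a dict with "img" (384x512x3 uint8, red, green, blue), "range_z" (384x512 float32, m along the optical axis (not along the pixel's ray), 0 where there is no reading), "camera_matrix" (3x3 intrinsics, pixels), "origin" and "rotation" of the camera in the world. Camera axes: x right, y down, z forward; pixel columns grow to the right and rows downward; lengths in m; the calibration is good to about 2 mm. A picture is of the moment at which its call begins.
- manip.sign_off(): hands the job in; it is judged then, once.
The state is a dict: "clock": time; "joint_positions": joint angles; "qd": joint speeds; "effort": joint torques, N m; "ee_pos": TCP position; "tool_rot": TCP orientation; "contact_force": force on the tool from outside, world axes, zero at the start; "wrist_torque": the same for the moment, N m; "grip_width": finger opening in m; "grip_force": force on a finger pad.
Only numpy, scipy, OpenCV 4.12 (cv2) and the standard library are available. Lean on these libraries where they do the work, as an engineer would, in place of code of your own. Each camera call takes 0.05 s, during which the arm holds its last target. There are 200 camera calls.

TASK

The blue board carrier already hangs on the bench hook, but near its open end. Without lifting it off or knocking it down, slide it along the bar right back to the post; then take the orange carrier out of the rack and hang it by its window on the same hook in front of the blue one. Leave both hanging freely and still, and leave the grey carrier, the screwdriver and the brush alone.

Things in the scene. Friction and masses are not known exactly. Their poses are not given: they have to be found in the camera images.
- hook_mid (a point): Middle of the axis of the fixed horizontal steel hook bar, 10 mm diameter, 160 mm above the table. Own z up, -x along the bar to its open end, +x to the post. At x = -50 mm the end turns up: a 10 mm stub, top 15 mm above the bar axis. The post, 16 mm diameter, near face at x = +50 mm, ends 5 mm above the bar axis: nothing stands above the hook. Place and yaw vary.
- hook_stand: The hook's stand, origin on the table straight under hook_mid, same axes. Foot plate 12 mm thick, x -40 to +90 mm, y -65 to +65 mm.
- blue_eye (a point): Apex (top inside point, mid thickness) of the window of the blue carrier, hung on the bar. Shape and axes as the orange one. Hung, the apex is 5 mm above the bar axis, the tab reaches 43 mm above it, the body 109 mm below. Its x in the hook_mid frame is -30 to -5 mm at the start, about +46 mm against the post. It slides under a push of a few N; push near the bar's height, or it tilts.
- orange_tab (a point): Grip centre of the orange carrier, standing in a rack slot: 132 mm above its lower edge, 20 mm below its top, 18 mm above its window's apex. The grip tab is solid, 44 mm wide (own y), 8 mm thick (own x), from the apex to the top. Grip it from above across the 44 mm.
- orange_eye (a point): Apex (top inside point, mid thickness) of the orange carrier's window, 114 mm above its lower edge; axes as orange. The window goes through along x, is 30 mm wide and reaches from 72 mm above the lower edge up to this apex; its roof slopes 20 degrees down to both sides, so it centres itself on a bar.
- orange: The orange carrier: an upright plate 8 mm thick (own x), 90 mm wide (own y), 152 mm high (own z), about 0.17 kg. Origin at the middle of its lower edge. Framed circuit board, full width, up to 72 mm; above it a neck 44 mm wide with the window, then the grip tab.
- blue: The blue carrier, origin at the middle of its lower edge, 114 mm below blue_eye; shape and axes as orange.
- grey: A third carrier with a light grey frame and a blue board, same shape, in the rack's other slot. Origin at the middle of its lower edge.
- rack_mid (a point): Centre of the slot floor of the fixed black rack, 10 mm above the table; own x across the slots, y along them, z up. Slots at x = -36 and +36 mm, each 10.6 mm wide, 94 mm long, 24 mm deep; rack 136 x 116 x 34 mm. Which slot holds the orange carrier varies, as do place and yaw.
- driver: Screwdriver with a red handle lying on the bench, about 0.2 m long, a bystander.
- brush: Flat brush with a black handle and grey head lying on the bench, about 0.2 m long, a bystander.

How it is judged:
By the outcome, as a careful person would: the job done as asked, in the order asked, and still so for the second after the job is handed in, with the robot touching nothing.
It also fails if it takes over 61 s, if anything falls off the work surface, if the arm or the gripper's body presses on something with over 40 N, if the wrist force passes 120 N, or if a joint passes its speed limit or range.

## Working session

There is one attempt and no reset: what is moved stays moved. The work goes in short steps, Python scripts to look and compute and a shell command to move; the robot and the scene stay as the last step left them, time stands still between calls to the robot, and variables do not carry over. Pictures are saved under pics/ and viewed, at most 10 in all, crops included, and the job is handed in when it is done.

```bash
mkdir -p pics; ls; cat > h.py <<'E'
import numpy as np, cv2
from rig import monitor, capture, manip
def pts(c):
    z=c["range_z"]; K=c["camera_matrix"]; v,u=np.mgrid[:384,:512]
    p=np.stack([(u-K[0,2])/K[0,0]*z,(v-K[1,2])/K[1,1]*z,z],-1)
    return p@np.array(c["rotation"]).T+np.array(c["origin"])
def save(c,n): cv2.imwrite("pics/"+n+".png",c["img"][:,:,::-1])
E
python3 - <<'E'
from h import *
import pickle
ims=[]
for n in("side","top","wrist"):
    c=capture(n); ims.append(c["img"]); pickle.dump(c,open(n+".pkl","wb")); print(n,c["origin"],np.round(c["rotation"],3).tolist(),c["camera_matrix"][0,0])
m=np.vstack([np.hstack(ims[:2])])
cv2.imwrite("pics/a.png",cv2.resize(ims[0],(768,576))[:,:,::-1]);cv2.imwrite("pics/b.png",cv2.resize(ims[1],(768,576))[:,:,::-1])
s=monitor.state(); print(s["clock"],s["ee_pos"],np.round(s["tool_rot"],3).tolist(),s["grip_width"],manip.finger_overhang)
E
```

```text
pics
side [0.25842358 0.7401833  0.65189336] [[-0.933, -0.185, 0.307], [-0.358, 0.512, -0.781], [-0.013, -0.839, -0.544]] 461.38566001841974
top [ 0.42178949 -0.02244235  0.99834067] [[-0.002, -0.991, 0.137], [-1.0, 0.004, 0.015], [-0.015, -0.137, -0.99]] 434.4287180164283
wrist [ 0.27437918 -0.59372926  0.38393896] [[0.316, -0.914, -0.254], [-0.949, -0.305, -0.083], [-0.002, 0.267, -0.964]] 324.0392973691144
0.15 [ 0.20539326 -0.61627606  0.23271295] [[0.949, 0.316, -0.001], [0.316, -0.949, 0.001], [-0.0, -0.001, -1.0]] 0.08682647413182717 0.011
```

View pics/a.png

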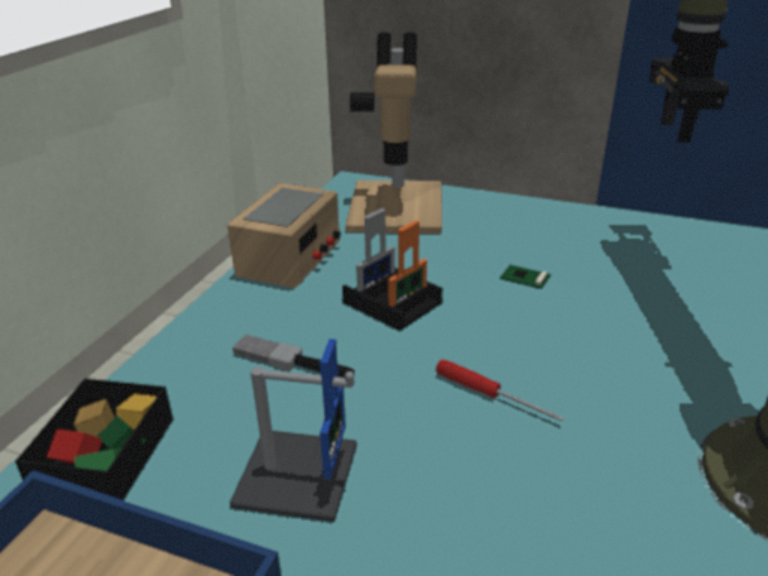

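View pics/b.png

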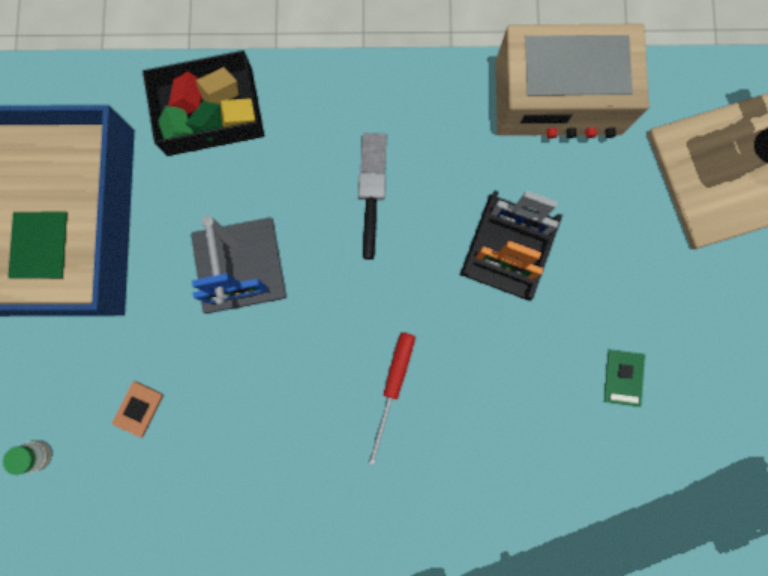

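The side view shows blue hanging near the bar's open end (~(330,400)) and orange in the rack's near slot (~(410,255)). In the top view blue is at (228,288), the bar runs from (208,220) to (220,300), and the orange tab is at (518,252).

```bash
cat > m.py <<'E'
from h import *
import pickle,sys
def rect(p,n):
    r=cv2.minAreaRect((p[:,:2]*1000).astype(np.float32)); b=cv2.boxPoints(r)
    e=[b[1]-b[0],b[2]-b[1]]; e=max(e,key=np.linalg.norm)
    print(n,len(p),"c",np.round(r[0],1),"size",np.round(r[1],1),"long-axis deg",round(np.degrees(np.arctan2(e[1],e[0])),1),"z",np.round(np.percentile(p[:,2],[5,50,95])*1000,1),"mean",np.round(p[:,:2].mean(0)*1000,1))
def run(c):
    P=pts(c); hsv=cv2.cvtColor(c["img"],cv2.COLOR_RGB2HSV); H,S,V=[hsv[...,i].astype(int) for i in range(3)]; z=P[...,2]; ok=c["range_z"]>0
    o=(H>5)&(H<20)&(S>150)&ok; b=(H>104)&(H<125)&(S>150)&ok&(P[...,0]<.62)&(P[...,1]>.1)&(P[...,1]<.45)
    g=(S<60)&ok
    nearh=(P[...,0]>.35)&(P[...,0]<.68)&(P[...,1]>.15)&(P[...,1]<.42)
    for n,m in dict(orange_tab=o&(z>.12)&(z<.17),blue_top=b&(z>.185)&(z<.22),blue_mid=b&(z>.13)&(z<.22),bar=g&nearh&(z>.145)&(z<.185),foot=(S<90)&nearh&(z>.005)&(z<.02)&ok&(V<110),
      rack=(V<70)&ok&(z>.025)&(z<.04)&(P[...,1]<-.05)&(P[...,1]>-.4)&(P[...,0]>.35)&(P[...,0]<.75)).items():
        p=P[m]
        if len(p)>5: rect(p,n)
if __name__=="__main__":
    for n in ("top","side"):
        print(n); run(pickle.load(open(n+".pkl","rb")))
E
python3 m.py
```

```text
top
orange_tab 201 c [ 640.6 -363.9] size [ 33.1 382.4] long-axis deg -70.1 z [125.8 156.9 163.1] mean [ 581.7 -201.8]
blue_top 140 c [538.2 195.9] size [ 8.4 44.1] long-axis deg -77.9 z [187.6 202.2 205. ] mean [537.3 195.1]
blue_mid 228 c [538.1 195.8] size [ 8.4 44.5] long-axis deg -78.8 z [142.5 193.7 204.8] mean [536.8 193.9]
bar 284 c [571.1 203.6] size [120.8  15.1] long-axis deg 8.9 z [159.7 164.2 171.4] mean [578.4 203. ]
foot 2065 c [504.2 242.4] size [153.9 351.4] long-axis deg -18.5 z [ 8.9 12.1 15.3] mean [578.1 214.2]
rack 706 c [ 615.5 -212.6] size [108.1 133.7] long-axis deg -21.2 z [27.1 33.2 36.8] mean [ 614.1 -207.8]
side
orange_tab 188 c [ 581.4 -200.3] size [45.6 12.1] long-axis deg 71.8 z [125.4 145.6 160.7] mean [ 579.6 -197.7]
blue_top 161 c [536.  196.1] size [ 8.4 45.1] long-axis deg -78.1 z [185.9 200.4 202.7] mean [533.9 202. ]
blue_mid 346 c [535.9 196.5] size [ 8.4 46. ] long-axis deg -78.1 z [134.  181.7 202.2] mean [533.  204.4]
bar 413 c [569.6 196.2] size [119.   27.2] long-axis deg 12.1 z [150.4 162.  169. ] mean [574.8 206. ]
foot 3062 c [587.  207.9] size [130.6 130.1] long-axis deg 10.5 z [ 8.  10.4 12.3] mean [584.1 220.8]
rack 528 c [ 613.9 -212.5] size [111.6 137.1] long-axis deg -20.8 z [25.8 31.6 37.9] mean [ 611.6 -195.7]
```

```bash
python3 -m jog '[[[0,0,0],[0.5,-0.5,-0.2],0],[[0,0,0],[1,-1,-0.4],0],[[0,0,0],[1,-1,-0.4],0],[[0,0,0],[1,-1,-0.4],0]]'
python3 -m jog '[[[0,0,0],[0.5,-0.5,0],0],[[0,0,0],[1,-1,0],0],[[0,0,0],[1,-1,0],0],[[0,0,0],[1,-1,0],0]]'
```

```text
clock: 0.65
ee_pos: [0.2697, -0.4896, 0.2743]
tool_rot: [[0.948, 0.319, 0.0], [0.319, -0.948, -0.002], [-0.0, 0.002, -1.0]]
contact_force: [0.2, -1.2, 0.7]
grip_width: 0.087
grip_force: 0.0
clock: 1.15
ee_pos: [0.3314, -0.3647, 0.2732]
tool_rot: [[0.949, 0.316, -0.001], [0.316, -0.949, -0.0], [-0.001, 0.0, -1.0]]
contact_force: [0.7, -0.0, -0.1]
grip_width: 0.087
grip_force: 0.0
```

```bash
python3 -m jog '[[[0,0,0],[0.5,-0.5,0],0],[[0,0,0],[1,-1,0],0],[[0,0,0],[1,-1,0],0]]'
python3 -m jog '[[[0,0,0],[0.5,-0.5,0],0],[[0,0,0],[1,-1,0],0],[[0,0,0],[1,-1,0],0]]'
python3 -m jog '[[[0,0,0],[0.22,-0.45,0],0],[[0,0,0],[0.44,-0.91,0],0]]'
python3 -m jog '[[[0,0,0],[0.22,-0.45,0],0],[[0,0,0],[0.44,-0.91,0],0]]'
python3 -m jog '[[[0,0,0],[0.2,-0.3,0],0],[[0,0,0],[0.35,-0.6,0],0.3],[[0,0,0.082],[0.35,-0.8,0],0.7],[[0,0,0.082],[0.35,-0.8,0],0.7],[[0,0,0.082],[0.35,-0.8,0],0.7],[[0,0,0.082],[0.35,-0.8,0],0.7]]'
python3 - <<'E'
from h import *
import m
for n in("wrist","top"):
    c=capture(n); print(n); m.run(c)
    if n=="wrist": save(c,"w1")
E
```

```text
clock: 1.52
ee_pos: [0.3963, -0.2364, 0.2736]
tool_rot: [[0.948, 0.318, 0.0], [0.318, -0.948, 0.0], [0.0, -0.0, -1.0]]
contact_force: [0.4, -1.1, -0.0]
grip_width: 0.087
grip_force: 0.0
clock: 1.9
ee_pos: [0.4599, -0.1097, 0.2736]
tool_rot: [[0.948, 0.318, 0.001], [0.318, -0.948, 0.001], [0.001, -0.0, -1.0]]
contact_force: [0.4, -1.3, 0.1]
grip_width: 0.0869
grip_force: 0.0
clock: 2.15
ee_pos: [0.4721, -0.0133, 0.2733]
tool_rot: [[0.951, 0.31, -0.0], [0.31, -0.951, -0.0], [-0.0, 0.0, -1.0]]
contact_force: [1.2, -0.1, -0.8]
grip_width: 0.087
grip_force: 0.0
clock: 2.4
ee_pos: [0.4859, 0.0872, 0.2734]
tool_rot: [[0.951, 0.31, 0.001], [0.31, -0.951, -0.001], [0.0, 0.001, -1.0]]
contact_force: [0.1, -0.1, -0.1]
grip_width: 0.087
grip_force: 0.0
clock: 3.15
ee_pos: [0.4931, 0.1746, 0.2734]
tool_rot: [[0.982, 0.19, -0.0], [0.19, -0.982, -0.001], [-0.0, 0.001, -1.0]]
contact_force: [-1.3, -0.5, -0.5]
grip_width: 0.0451
grip_force: 0.0
wrist
blue_top 904 c [535.9 195.3] size [ 8.1 43.8] long-axis deg -78.2 z [190.7 203.3 204.6] mean [536.6 195.5]
blue_mid 1109 c [535.9 195.2] size [ 8.1 44. 
[... 202 characters left out ...]
.  351.7] long-axis deg -17.9 z [10.9 12.3 13.9] mean [589.2 214.8]
top
orange_tab 198 c [ 582.2 -201.3] size [43.9  8.4] long-axis deg 69.4 z [124.3 156.3 163.4] mean [ 580.9 -200.2]
blue_top 13 c [535.7 200.8] size [4.5 6.8] long-axis deg -83.4 z [185.7 201.2 203.7] mean [535.2 200. ]
blue_mid 26 c [534.4 207.2] size [ 4.6 20.2] long-axis deg -79.6 z [141.2 181.1 203.6] mean [533.5 205. ]
bar 170 c [601.5 206.5] size [57.2 15.1] long-axis deg 14.8 z [158.8 164.1 166.9] mean [603.  207.6]
foot 864 c [589.3 205.7] size [126.4 128. ] long-axis deg -78.6 z [ 9.1 12.1 15. ] mean [622.3 210.9]
rack 659 c [ 615.5 -212.6] size [108. 133.] long-axis deg -21.3 z [27.3 33.1 36.5] mean [ 614.6 -206.9]
```

View pics/w1.png

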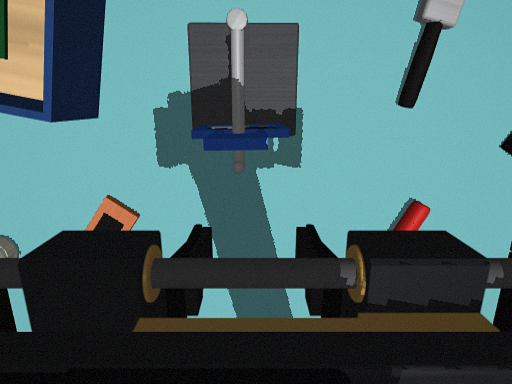

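The wrist view shows the bar at column ~238 with blue at (237,137), and the fingers centred near column 254. The tool must shift about 12 mm in +y.

```bash
python3 -m jog '[[[0,0,0],[0.06,-0.12,0],0.69],[[0,0,0],[0.06,-0.12,0.3],0.69],[[0,0,0],[0.06,-0.12,0.6],0.69],[[0,0,0],[0.06,-0.12,0.8],0.69],[[0,0,0],[0.06,-0.12,0.8],0.69],[[0,0,0],[0.06,-0.12,0.8],0.69]]'
python3 -m jog '[[[0,0,0],[0,0,0.16],0.69],[[0,0,0],[0,0,0.32],0.69],[[0,0,0],[0,0,0.32],0.69]]'
python3 - <<'E'
from h import *
c=capture("wrist"); a=c["img"]; d=capture("side")["img"][190:360,120:290]
cv2.imwrite("pics/w2.png",np.hstack([a,cv2.resize(d,(288,288))[:384] if 0 else np.vstack([cv2.resize(d,(288,288)),np.zeros((96,288,3),np.uint8)])])[:,:,::-1])
E
```

```text
clock: 4.0
ee_pos: [0.4964, 0.1905, 0.1944]
tool_rot: [[0.981, 0.192, 0.001], [0.192, -0.981, 0.001], [0.001, -0.0, -1.0]]
contact_force: [0.1, 0.1, 0.3]
grip_width: 0.0269
grip_force: 0.0
clock: 4.38
ee_pos: [0.4947, 0.1891, 0.1597]
tool_rot: [[0.981, 0.192, -0.003], [0.192, -0.981, -0.001], [-0.003, 0.0, -1.0]]
contact_force: [0.2, -0.8, 0.4]
grip_width: 0.0269
grip_force: 0.0
```

View pics/w2.png

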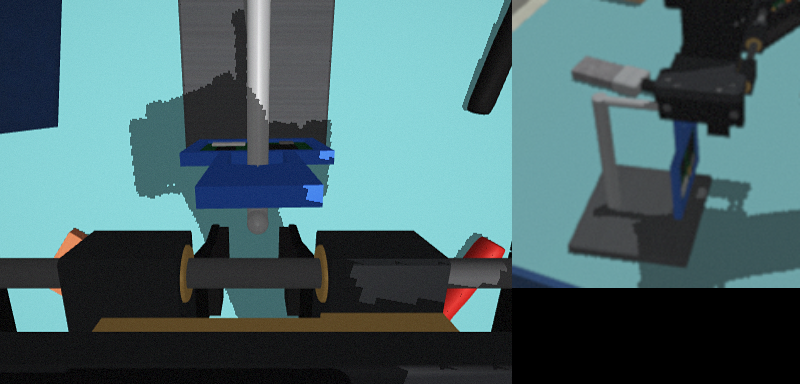

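The fingers (cols 210 and 298) straddle the stub at (257,222), with blue ahead of them at row 190. I'll push gently.

```bash
python3 -m jog '[[[0,0,0],[0.1,0.015,0],0.69],[[0,0,0],[0.2,0.015,0],0.69],[[0,0,0],[0.24,0.015,0],0.69],[[0,0,0],[0.28,0.015,0],0.69],[[0,0,0],[0.32,0.015,0],0.69],[[0,0,0],[0.36,0.015,0],0.69],[[0,0,0],[0.4,0.015,0],0.69],[[0,0,0],[0.44,0.015,0],0.69]]'
python3 -m jog '[[[0,0,0],[0.04,0,0],0.69],[[0,0,0],[0.08,0,0],0.69],[[0,0,0],[0.12,0,0],0.69],[[0,0,0],[0.16,0,0],0.69],[[0,0,0],[0.2,0,0],0.69],[[0,0,0],[0.24,0,0],0.69]]'
python3 - <<'E'
from h import *
import m
c=capture("wrist"); m.run(c); save(c,"w3")
E
```

```text
clock: 5.48
ee_pos: [0.5396, 0.1967, 0.1614]
tool_rot: [[0.981, 0.192, -0.0], [0.192, -0.981, -0.0], [-0.0, 0.0, -1.0]]
contact_force: [-1.0, 0.6, 0.5]
grip_width: 0.0265
grip_force: 0.5
clock: 6.22
ee_pos: [0.5632, 0.2013, 0.1615]
tool_rot: [[0.981, 0.192, -0.0], [0.192, -0.981, -0.0], [-0.0, 0.0, -1.0]]
contact_force: [-0.4, -0.5, -1.1]
grip_width: 0.0268
grip_force: 0.4
blue_top 2477 c [568.8 203.1] size [27.1 47.1] long-axis deg -79.3 z [186.3 196.5 203.8] mean [581.4 204.1]
blue_mid 4733 c [568.8 203.1] size [27.1 47.3] long-axis deg -79.3 z [144.3 186.1 203.3] mean [581.4 204. ]
bar 2812 c [576.9 201.6] size [104.2  15.6] long-axis deg 12.8 z [162.  164.7 166. ] mean [593.9 206.3]
foot 11227 c [505.7 242.1] size [154.  351.5] long-axis deg -17.9 z [11.  12.2 13.5] mean [611.  213.6]
```

View pics/w3.png

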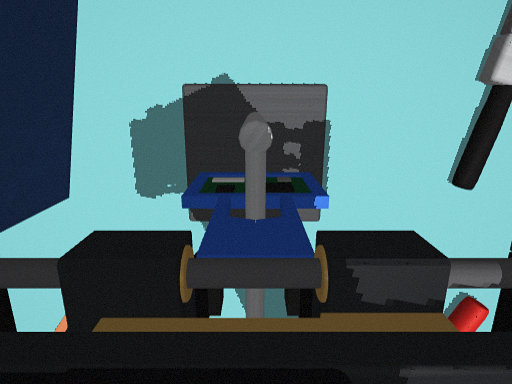

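Blue slides along ahead of the fingers (tab at (255,238)), with the post top at (256,133). I'll keep pushing, more slowly.

```bash
python3 -m jog '[[[0,0,0],[0.04,0,0],0.69],[[0,0,0],[0.08,0,0],0.69],[[0,0,0],[0.12,0,0],0.69],[[0,0,0],[0.16,0,0],0.69],[[0,0,0],[0.2,0,0],0.69],[[0,0,0],[0.24,0,0],0.69],[[0,0,0],[0.26,0,0],0.69]]'
python3 -m jog '[[[0,0,0],[0.02,0,0],0.69],[[0,0,0],[0.04,0,0],0.69]]'
python3 -m jog '[[[0,0,0],[0.01,0,0],0.69],[[0,0,0],[0.02,0,0],0.69]]'
python3 - <<'E'
from h import *
import m
c=capture("wrist"); m.run(c)
E
```

```text
clock: 7.15
ee_pos: [0.5887, 0.2062, 0.1615]
tool_rot: [[0.981, 0.192, -0.0], [0.192, -0.981, -0.0], [-0.0, 0.0, -1.0]]
contact_force: [-2.1, -0.5, 0.3]
grip_width: 0.0269
grip_force: 0.9
clock: 7.4
ee_pos: [0.5925, 0.207, 0.1616]
tool_rot: [[0.981, 0.192, 0.0], [0.192, -0.981, -0.0], [0.0, 0.0, -1.0]]
contact_force: [-1.3, -1.3, 0.9]
grip_width: 0.027
grip_force: 0.8
clock: 7.65
ee_pos: [0.5941, 0.2073, 0.1615]
tool_rot: [[0.981, 0.192, -0.001], [0.192, -0.981, -0.0], [-0.001, 0.0, -1.0]]
contact_force: [-3.2, -1.0, 1.9]
grip_width: 0.0271
grip_force: 1.8
blue_top 2509 c [600.9 210. ] size [27.7 46.7] long-axis deg -83.4 z [186.3 196.7 203.8] mean [612.4 210.1]
blue_mid 4743 c [600.9 210. ] size [27.7 46.8] long-axis deg -83.4 z [144.3 186.4 203.4] mean [612.3 210.1]
bar 1575 c [592.5 204.7] size [72.5 15.3] long-axis deg 13.5 z [151.8 164.7 166. ] mean [602.8 208. ]
foot 7800 c [588.5 205.2] size [127.7 130.2] long-axis deg -78.9 z [10.9 12.2 13.4] mean [619.3 216.2]
```

```bash
for i in 1; do python3 -m jog '[[[0,0,0],[0.01,0,0],0.69],[[0,0,0],[0.015,0,0],0.69]]'; python3 -m jog '[[[0,0,0],[0.01,0,0],0.69],[[0,0,0],[0.015,0,0],0.69]]';done | egrep 'pos|contact'
```

```text
ee_pos: [0.5946, 0.2075, 0.1615]
contact_force: [-6.4, -2.6, 4.0]
ee_pos: [0.5951, 0.2075, 0.1615]
contact_force: [-9.9, -3.3, 6.5]
```

```bash
python3 -m jog '[[[0,0,0],[-0.03,0,0],0.69],[[0,0,0],[-0.06,0,0],0.69],[[0,0,0],[-0.15,0,0],0.69],[[0,0,0],[-0.25,0,0],0.69],[[0,0,0],[-0.25,0,-0.3],0.69],[[0,0,0],[-0.25,0,-0.8],0.69],[[0,0,0],[-0.5,0,-1],0.69],[[0,0,0],[-0.8,0,-1],0.4],[[0,0,0],[-0.8,0,-1],0.4],[[0,0,0],[-0.8,0,-1],0.2]]'
python3 - <<'E'
from h import *
import m
c=capture("wrist"); m.run(c); d=capture("side")["img"][190:360,120:290]
cv2.imwrite("pics/w4.png",np.hstack([c["img"],np.vstack([cv2.resize(d,(288,288)),np.zeros((96,288,3),np.uint8)])])[:,:,::-1])
E
```

```text
clock: 9.45
ee_pos: [0.519, 0.1923, 0.2615]
tool_rot: [[0.982, 0.191, 0.001], [0.191, -0.982, -0.001], [0.001, 0.001, -1.0]]
contact_force: [-1.1, -0.1, 0.6]
grip_width: 0.0491
grip_force: 0.0
blue_top 1216 c [609.7 209.4] size [ 8.5 44. ] long-axis deg -78.3 z [191.1 203.4 204.6] mean [609.3 209.3]
blue_mid 1464 c [609.1 209.3] size [ 9.8 44. ] long-axis deg -78.2 z [162.8 203.1 204.5] mean [608.6 209.2]
bar 1860 c [568.3 203.1] size [118.9  15.1] long-axis deg 9.3 z [162.1 164.7 172.6] mean [567.2 201.1]
foot 7531 c [587.8 205.1] size [128.7 130.4] long-axis deg -78.9 z [10.8 12.3 13.6] mean [583.6 210.4]
```

View pics/w4.png

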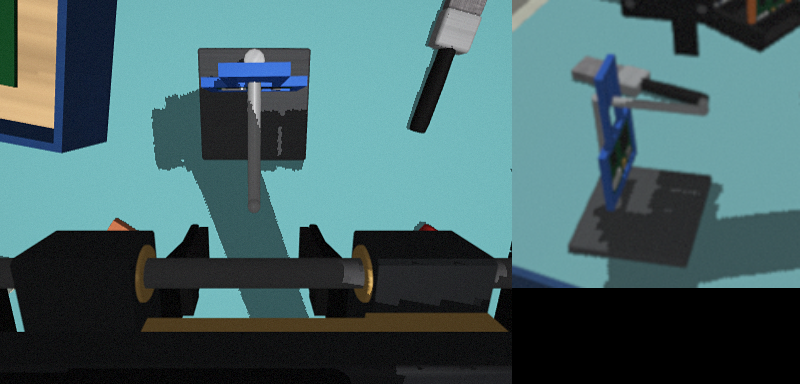

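Blue hangs straight at the post (tab at (254,70) in the wrist view). Now I'll move over to orange.

```bash
python3 -m jog '[[[0,0,0],[-0.02,0.5,0],0],[[0,0,0],[-0.03,0.99,0],0]]' | grep pos
python3 -m jog '[[[0,0,0],[-0.02,0.5,0],0],[[0,0,0],[-0.03,0.99,0],0]]' | grep pos
python3 -m jog '[[[0,0,0],[-0.02,0.5,0],0],[[0,0,0],[-0.03,0.99,0],0]]' | grep pos
python3 -m jog '[[[0,0,0.1],[-0.02,0.5,0],0],[[0,0,0.2],[-0.03,0.99,0],0],[[0,0,0.3],[-0.03,0.99,0],0],[[0,0,0.36],[-0.03,0.99,0],0],[[0,0,0.36],[-0.03,0.99,0],0]]'
python3 - <<'E'
from h import *
import m
c=capture("wrist"); m.run(c); save(c,"w5")
E
```

```text
ee_pos: [0.5353, 0.0943, 0.2612]
ee_pos: [0.5515, -0.0046, 0.2612]
ee_pos: [0.5675, -0.1024, 0.2611]
clock: 10.92
ee_pos: [0.5833, -0.1984, 0.2607]
tool_rot: [[0.932, -0.363, -0.001], [-0.363, -0.932, 0.001], [-0.001, -0.0, -1.0]]
contact_force: [-0.1, 0.0, -0.3]
grip_width: 0.0872
grip_force: 0.0
orange_tab 1083 c [ 581.1 -203. ] size [43.8  7.8] long-axis deg 68.9 z [126.2 158.  163.1] mean [ 582.8 -203.7]
rack 3001 c [ 614. -215.] size [110.2 136.4] long-axis deg -21.2 z [31.1 34.2 35.7] mean [ 620.5 -216.9]
```

View pics/w5.png

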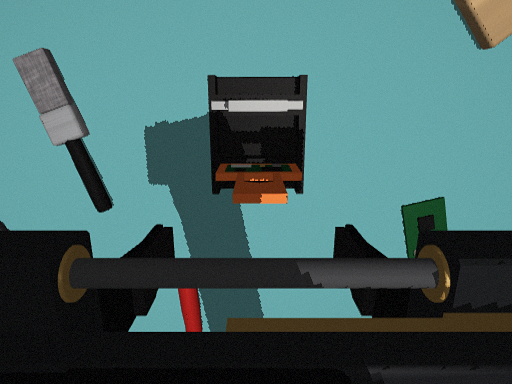

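Orange's tab is at (260,192) and grey at (257,105). It needs a 4.5 mm shift in tool y, then a descent.

```bash
python3 -m jog '[[[0,0,0],[0,0.045,0.2],0],[[0,0,0],[0,0.045,0.5],0],[[0,0,0],[0,0.045,0.8],0],[[0,0,0],[0,0.045,0.9],0],[[0,0,0],[0,0.045,0.9],0]]' | egrep 'pos|cont'
python3 -m jog '[[[0,0,0],[0,0,0.2],0],[[0,0,0],[0,0,0.37],0],[[0,0,0],[0,0,0.37],0],[[0,0,0],[0,0,0.37],0.3]]' | egrep 'pos|cont'
python3 -m jog '[[[0,0,0],[0,0,0],0.5],[[0,0,0],[0,0,0],0.6],[[0,0,0],[0,0,0],0.8],[[0,0,0],[0,0,0],0.8],[[0,0,0],[0,0,0],0.8],[[0,0,0],[0,0,0],0.8],[[0,0,0],[0,0,0],0.8],[[0,0,0],[0,0,0],0.8]]' 30
```

```text
ee_pos: [0.5808, -0.2025, 0.1706]
contact_force: [1.0, -0.3, -0.1]
ee_pos: [0.5815, -0.2025, 0.1347]
contact_force: [0.4, 0.3, 0.3]
clock: 13.1
ee_pos: [0.5813, -0.2026, 0.1346]
tool_rot: [[0.931, -0.364, 0.0], [-0.364, -0.931, -0.0], [0.0, 0.0, -1.0]]
contact_force: [-1.0, -1.4, 1.8]
grip_width: 0.0436
grip_force: 30.0
```

```bash
python3 -m jog '[[[0,0,0],[0,0,-0.05],0.8],[[0,0,0],[0,0,-0.15],0.8],[[0,0,0],[0,0,-0.3],0.8],[[0,0,0],[0,0,-0.5],0.8],[[0,0,0],[0,0,-0.75],0.8],[[0,0,0],[0,0,-0.9],0.8],[[0,0,0],[0,0,-0.9],0.8]]' | egrep 'pos|cont|grip'
python3 -m jog '[[[0,0,0],[-0.15,-0.2,0],0.8],[[0,0,0],[-0.35,-0.5,0],0.8],[[0,0,0],[-0.57,-0.81,0],0.8]]' | grep pos
python3 -m jog '[[[0,0,0],[-0.28,-0.4,0],0.8],[[0,0,0],[-0.57,-0.81,0],0.8]]' | grep pos
python3 -m jog '[[[0,0,-0.1],[-0.28,-0.4,0],0.8],[[0,0,-0.2],[-0.57,-0.8,0],0.8],[[0,0,-0.3],[-0.57,-0.8,0],0.8],[[0,0,-0.36],[-0.57,-0.8,0],0.8],[[0,0,-0.36],[-0.57,-0.8,0],0.8]]'
```

```text
ee_pos: [0.5822, -0.2027, 0.2265]
contact_force: [-0.1, -0.3, -1.5]
grip_width: 0.0434
grip_force: 30.0
ee_pos: [0.5563, -0.1036, 0.2232]
ee_pos: [0.5323, -0.0073, 0.2234]
clock: 15.22
ee_pos: [0.5087, 0.0862, 0.2236]
tool_rot: [[0.981, 0.192, -0.002], [0.192, -0.981, -0.0], [-0.002, -0.0, -1.0]]
contact_force: [-0.4, -0.2, -0.8]
grip_width: 0.0436
grip_force: 30.0
```

```bash
python3 -m jog '[[[0,0,0],[-0.06,-0.3,0],0.8],[[0,0,0],[-0.06,-0.7,0],0.8],[[0,0,0],[-0.06,-1,0.1],0.8],[[0,0,0],[-0.06,-1,0.2],0.8],[[0,0,0],[-0.06,-1,0.27],0.8],[[0,0,0],[-0.06,-1,0.27],0.8],[[0,0,0],[-0.06,-1,0.27],0.8]]'
python3 - <<'E'
from h import *
for n in("side","top"):
    c=capture(n);P=pts(c); hsv=cv2.cvtColor(c["img"],cv2.COLOR_RGB2HSV); H,S,V=[hsv[...,i].astype(int) for i in range(3)]
    m=(H>5)&(H<20)&(S>150)&(c["range_z"]>0)&(P[...,0]<.56)&(P[...,0]>.44)&(P[...,1]>.1)&(P[...,1]<.3)&(P[...,2]>.05)
    p=P[m]; 
    if len(p): 
        u=np.array([.981,.192]); v=np.array([-.192,.981]); q=(p[:,:2]-[.564,.2005])*1000
        hx=q@u; hy=q@v; print(n,len(p),"hx",np.percentile(hx,[3,50,97]).round(1),"hy",np.percentile(hy,[1,50,99]).round(1),"z",(np.percentile(p[:,2],[1,99])*1000).round(1))
        A=np.c_[hy,p[:,2]*1000,np.ones(len(hy))]; print("plane hx=",np.linalg.lstsq(A,hx,rcond=None)[0].round(3))
    if n=="side": cv2.imwrite("pics/s6.png",cv2.resize(c["img"][170:370,100:350],(750,600))[:,:,::-1])
E
```

```text
clock: 16.1
ee_pos: [0.4855, 0.1813, 0.1976]
tool_rot: [[0.982, 0.19, 0.0], [0.19, -0.982, -0.0], [0.0, 0.0, -1.0]]
contact_force: [-0.2, -0.5, -1.0]
grip_width: 0.0433
grip_force: 30.0
side 340 hx [-85.  -82.9 -79.1] hy [-39.5  23.9  42.3] z [ 76.5 196.5]
plane hx= [ 1.5000e-02 -1.4000e-02 -8.1058e+01]
top 32 hx [-93.4 -82.2 -77. ] hy [-26.6 -11.5  34.5] z [ 76.2 294.4]
plane hx= [ -0.554  -0.173 -50.939]
```

View pics/s6.png

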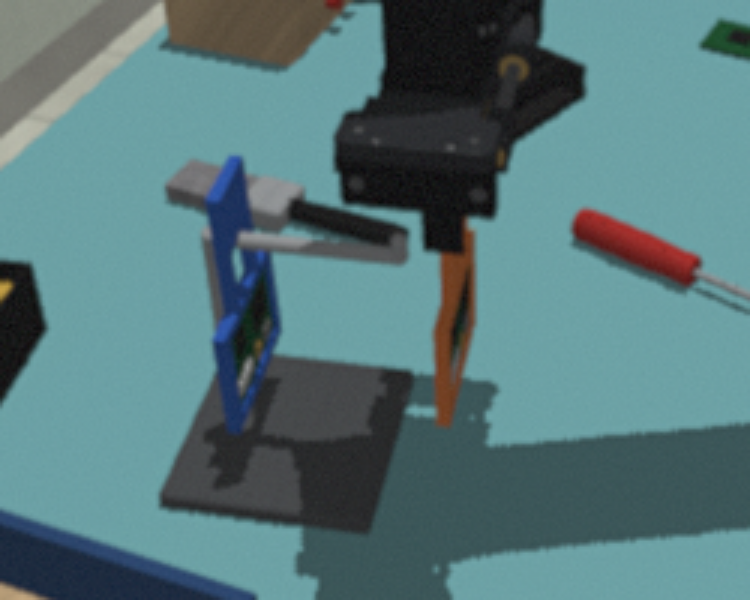

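Orange hangs upright in the gripper at (455,330), just outside the open end (400,245). I'll thread it on.

```bash
python3 -m jog '[[[0,0,0],[0.03,-0.025,0],0.8],[[0,0,0],[0.08,-0.025,0],0.8],[[0,0,0],[0.14,-0.025,0],0.8],[[0,0,0],[0.2,-0.025,0],0.8],[[0,0,0],[0.26,-0.025,0],0.8],[[0,0,0],[0.32,-0.025,0],0.8],[[0,0,0],[0.38,-0.025,0],0.8],[[0,0,0],[0.42,-0.025,0],0.8],[[0,0,0],[0.45,-0.025,0],0.8]]' | egrep 'pos|cont|torq'
python3 - <<'E'
from h import *
a=capture("side")["img"][170:370,100:350]; b=capture("wrist")["img"]
cv2.imwrite("pics/s7.png",np.hstack([cv2.resize(a,(400,320)),cv2.resize(b,(400,320))])[:,:,::-1])
E
```

```text
ee_pos: [0.5289, 0.1933, 0.1975]
contact_force: [0.3, -0.1, -1.4]
```

View pics/s7.png

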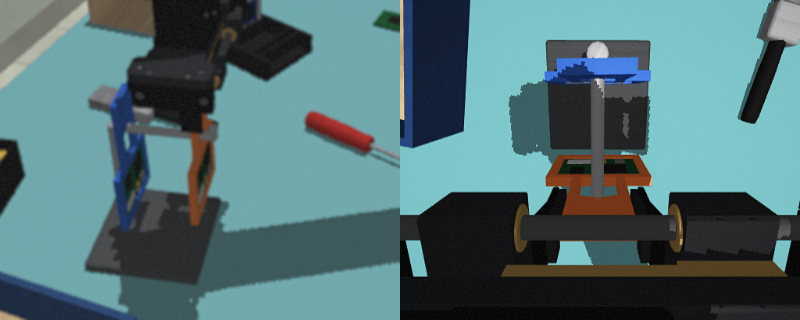

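The bar passes through orange's window, centred (bar column ~597, carrier centre ~598), with no contact force. I'll continue and then lower it.

```bash
python3 -m jog '[[[0,0,0],[0.05,0,0],0.8],[[0,0,0],[0.1,0,0],0.8],[[0,0,0],[0.16,0,0],0.8],[[0,0,0],[0.22,0,0],0.8],[[0,0,0],[0.28,0,0],0.8],[[0,0,0],[0.33,0,0],0.8],[[0,0,0],[0.37,0,0],0.8],[[0,0,0],[0.38,0,0],0.8],[[0,0,0],[0.38,0,0],0.8]]' | egrep 'pos|cont'
python3 -m jog '[[[0,0,0],[0,0,0.04],0.8],[[0,0,0],[0,0,0.08],0.8],[[0,0,0],[0,0,0.12],0.8],[[0,0,0],[0,0,0.16],0.8],[[0,0,0],[0,0,0.18],0.8],[[0,0,0],[0,0,0.19],0.8],[[0,0,0],[0,0,0.19],0.8]]' | egrep 'pos|cont'
python3 -m jog '[[[0,0,0],[0,0,0.01],0.8],[[0,0,0],[0,0,0.015],0.8],[[0,0,0],[0,0,0.015],0.8]]' | egrep 'pos|cont'
```

```text
ee_pos: [0.5659, 0.2006, 0.1975]
contact_force: [0.1, 1.0, -1.5]
ee_pos: [0.5661, 0.2005, 0.1785]
contact_force: [0.6, -0.2, -1.3]
ee_pos: [0.566, 0.2005, 0.177]
contact_force: [0.5, -0.3, -1.9]
```

```bash
python3 -m jog '[[[0,0,0],[0,0,0.005],0.8],[[0,0,0],[0,0,0.01],0.8],[[0,0,0],[0,0,0.01],0.8]]' | egrep 'pos|cont'
python3 -m jog '[[[0,0,0],[0,0,0.005],0.8],[[0,0,0],[0,0,0.01],0.8],[[0,0,0],[0,0,0.01],0.8]]' | egrep 'pos|cont'
```

```text
ee_pos: [0.5661, 0.2005, 0.1761]
contact_force: [-0.3, 0.3, -1.4]
ee_pos: [0.5662, 0.2006, 0.1758]
contact_force: [-2.1, -0.6, 5.2]
```

```bash
python3 -m jog '[[[0,0,0],[0,0,-0.004],0.8],[[0,0,0],[0,0,-0.004],0.8],[[0,0,0],[0,0,-0.004],0.45],[[0,0,0],[0,0,-0.004],0.4],[[0,0,0],[0,0,-0.004],0.2],[[0,0,0],[0,0,-0.004],0.1],[[0,0,0],[0,0,-0.004],0],[[0,0,0],[0,0,-0.004],0],[[0,0,0],[0,0,-0.004],0],[[0,0,0],[0,0,-0.004],0]]' 5
python3 -m jog '[[[0,0,0],[0,0,-0.1],0],[[0,0,0],[0,0,-0.3],0],[[0,0,0],[0,0,-0.6],0],[[0,0,0],[0,0,-1],0],[[0,0,0],[0,0,-1],0]]' | egrep 'pos|cont'
python3 -m jog '[[[0,0,0],[-0.3,0,-0.1],0],[[0,0,0],[-0.8,0.4,-0.3],0],[[0,0,0],[-0.8,1,-0.3],0],[[0,0,0],[-0.8,1,-0.3],0],[[0,0,0],[-0.8,1,-0.3],0],[[0,0,0],[-0.8,1,-0.3],0],[[0,0,0],[-0.8,1,-0.3],0],[[0,0,0],[-0.8,1,-0.3],0]]'
python3 - <<'E'
from h import *
import m
m.run(capture("top"))
a=capture("side")["img"][170:370,100:350]; b=capture("wrist")["img"]
cv2.imwrite("pics/s8.png",np.hstack([cv2.resize(a,(400,320)),cv2.resize(b,(400,320))])[:,:,::-1])
E
```

```text
clock: 21.8
ee_pos: [0.566, 0.2005, 0.1754]
tool_rot: [[0.981, 0.192, -0.0], [0.192, -0.981, -0.0], [-0.0, 0.0, -1.0]]
contact_force: [0.2, 0.2, 0.1]
grip_width: 0.0865
grip_force: 0.0
ee_pos: [0.5678, 0.202, 0.2807]
contact_force: [-1.3, 0.7, 0.3]
clock: 23.42
ee_pos: [0.5066, 0.0879, 0.3053]
tool_rot: [[0.981, 0.193, -0.0], [0.193, -0.981, 0.0], [-0.0, -0.0, -1.0]]
contact_force: [0.1, -0.7, -0.6]
grip_width: 0.087
grip_force: 0.0
rack 789 c [ 615.5 -212.1] size [107.6 133.2] long-axis deg -21.0 z [27.2 33.3 36.7] mean [ 609.  -206.2]
```

View pics/s8.png

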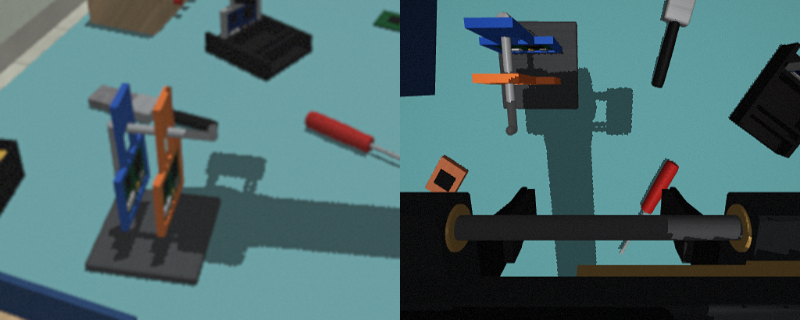

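Both carriers hang upright, with blue at the post and orange in front. I'll let them settle, check for motion, and hand in.

```bash
for i in 1 2; do python3 -m jog '[[[0,0,0],[0,0,0],0],[[0,0,0],[0,0,0],0],[[0,0,0],[0,0,0],0],[[0,0,0],[0,0,0],0],[[0,0,0],[0,0,0],0],[[0,0,0],[0,0,0],0],[[0,0,0],[0,0,0],0],[[0,0,0],[0,0,0],0],[[0,0,0],[0,0,0],0],[[0,0,0],[0,0,0],0],[[0,0,0],[0,0,0],0],[[0,0,0],[0,0,0],0]]' | grep clock; done
python3 - <<'E'
from h import *
for k in range(3):
    c=capture("wrist");P=pts(c); hsv=cv2.cvtColor(c["img"],cv2.COLOR_RGB2HSV); H,S=hsv[...,0].astype(int),hsv[...,1]
    for lo,hi in((5,20),(104,125)):
        m=(H>lo)&(H<hi)&(S>150)&(P[...,2]>.185)&(P[...,2]<.22)&(P[...,0]>.5)&(P[...,1]>.12); p=P[m]
        print(len(p),(np.median(p,0)*1000).round(1))
print(manip.sign_off())
E
```

```text
clock: 25.08
clock: 26.58
714 [566.1 196.8 203.5]
1181 [609.1 207.1 203.1]
711 [566.1 196.6 203.5]
1181 [609.1 207.2 203. ]
715 [566.1 196.9 203.5]
1186 [609.  207.1 203. ]
the job is handed in; nothing more can be done
None
```

The job is handed in at about 27 s: blue hangs against the post with orange in front of it, both freely hanging and still, and I did not touch the grey carrier, the screwdriver or the brush.

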